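# Run a shaft up to the hidden measuring tip

### The arm

A 6-joint arm with a two-finger parallel gripper is mounted at the origin on the work surface. World frame = base frame: x ahead of the robot, y to its left, z up, the work surface at z = 0. Lengths are in m, angles in degrees, forces in N, time in s.
With the tool pointing down it reaches from about 0.3 to 0.75 m from the base axis. Payload 8.5 kg.
Tool frame: the origin (TCP) lies midway between the tips of the shut fingers; the grasp point (between the pads) lies 19 mm behind it (env.grasp_offset is the distance from the TCP to the grasp point, in m); z points along the fingers, y is the line along which they close (so a half turn about z gives the same grasp; the last joint's range is limited). The gripper opens to 85 mm and grips with 20 to 120 N. Pads are 22 mm wide; open, the fingers measure 114 mm over their backs; the gripper's body (76 mm by 85 mm) begins 54 mm behind the grasp point. The pads swing forward as they close: fully open they stand 13 mm farther back than shut.
Start: joints at [61.175, 21.807, 74.336, -0, 83.858, -12.336], TCP at [0.156, 0.527, 0.231] pointing down, gripper open.
Joint ranges: [-178.18, 178.18], [-50.72, 133.34], [12.68, 142.11], [-81.47, 261.47], [9.98, 163.14], [-165.26, 165.26]. Speed limits (degrees/s): [136.94, 136.94, 180, 180, 180, 180].

### API

Orientations are given as a 3x3 rotation matrix whose columns are the frame's x, y, z axes.
In Python, from rig import env gives the robot as it stands.
- The arm moves only by the tool servo_tool, never from a script. Its argument "deltas" is text: rows parted by semicolons, each of 7 numbers parted by spaces: the opening, from 0 (shut) to 1 (fully open), then the shift along the tool's x, y, z in mm, then the turn, a rotation vector about the tool's x, y, z in rad. A call has 1 to 8 rows; each row shifts and turns the commanded pose from where the row before left it, along the tool's axes as they then stand; what a row does not reach is not made up. A row lasts 1/12 s, in which the tool goes at most 41.7 mm and 7.16 degrees, less where a joint would pass 70% of its speed; a pose out of reach is approached as far as the arm can. A call is refused whole if a number of a shift passes 41.7 or a number of a turn 0.125, either way. A call with a gripper value outside its range is refused whole. The fingers move at their own pace and stop on an object; "newtons" is the grip in N (left out, the last holds). Time passes only in rows, so rows that do not move let the fingers close. It gives the time, the measured TCP pose, the force, the opening and the grip force at its end, in the units of the state.
- env.observe(): the state, without advancing time (a new reading comes with each control period).
- env.get_image(name): name is "scene" or "top" or "wrist"; returns a dict with "img" (420x560x3 uint8, red, green, blue), "depth" (420x560 float32, m along the optical axis (not along the pixel's ray), 0 where there is no reading), "camera_matrix" (3x3 intrinsics, pixels), "D" ([k1, k2, p1, p2, k3] as OpenCV has them; the pictures are not rectified), "world_to_cam" (4x4, takes a point from world to camera coordinates). Camera axes: x right, y down, z forward; pixel columns grow to the right and rows downward; lengths in m; the calibration is good to about 2 mm. A picture is of the moment at which its call begins.
- env.close_job(): hands the job in; it is judged then, once.
Trained networks look in a picture, given as the dict that the camera call returned (one of the last four; its "shot" number tells which), for a name from the list of things; names that differ only in an ending like _2 or _b are one class to them, and where a whole thing is asked for, a point or a joint stands for the part that bears it (a point fixed in the world has none). Each returns a list of dicts, best first, with "conf" (0 to 1); they miss things now and then, are a little off and sometimes report something else, mostly with a low value. They report only what shows in the picture. A call takes as long as a camera call. They do not tell look-alikes from the thing itself.
- env.spot_in(name, picture): "bbox" ([centre column, centre row, width, height] in pixels, round what is visible of it).
- env.spot_point(name, picture): "uv" ([column, row] in pixels: a listed point, or the origin of a listed thing).
The state is a dict: "time_s": time; "q": joint angles; "qvel": joint speeds; "joint_efforts": joint torques, N m; "position": TCP position; "tool_rot": TCP orientation; "ft_force": force on the tool from outside, world axes, zero at the start; "wrist_torque": the same for the moment, N m; "grip_width": finger opening in m; "gripper_force": force on a finger pad.
Only numpy, scipy, OpenCV 4.12 (cv2) and the standard library are available. Lean on these libraries where they do the work, as an engineer would, in place of code of your own. Each camera call takes 0.05 s, during which the arm holds its last target. There are 200 camera calls.

### The job

Lift the turned shaft out of its wooden cradle and lay it flat in the two steel vee rests of the measuring fixture, thin end towards the grey hood. Then slide it along the rests, thin end into the hood, feeling for the sprung plunger hidden inside: stop when the plunger is pressed fully home and goes firm, and do not shove the measuring head back. Leave the shaft lying there, and leave the case, jar and loupe where they are.

Things in the scene. Friction and masses are not known exactly. Their poses are not given: they have to be found in the camera images.
- shaft: Turned aluminium shaft, 0.26 kg +-20%, starts lying level in the cradle: round body 26 mm dia. x 170 mm with a thin journal 14 mm dia. x 35 mm on one end (a dark line rings the body near the journal). Origin on the axis, mid-body; x axis along the shaft towards the journal: thick end face at x = -85 mm, shoulder at +85 mm, centre of mass at about +6 mm. Any roll about x.
- shaft_tip (a point): The end face centre of the shaft's thin journal, 120 mm from the shaft's origin along its x axis.
- cradle: Low wooden cradle, fixed: base 130 x 70 x 12 mm, two notched rests 14 mm thick, 46 mm wide, centred 45 mm either side of the middle, tops 37 mm above the table; room for fingers between them. Origin on the table under its middle; x axis along the shaft and, at the start, in the shaft's direction. The shaft's axis lies 42 mm above the table.
- fixture: Steel measuring fixture, fixed: base plate 12 mm thick, x -130 to +235 mm, y -45 to +45 mm. Origin on the table below the middle between its two vee rests; x is the feed direction along the vees to the hood, z up. Rests: 10 mm thick, 46 mm wide, centred at x = -40 and +40 mm, tops 50 mm above the table. Only the base plate lies between and behind the rests.
- vee_mid (a point): Point on the axis that the shaft takes when lying in the vees, midway between the rests, 55 mm above the table (fixture x = 0); axes as the fixture's. Both rests carry the shaft's thick body while its origin is between 35 mm before and 40 mm past this point; with it 25 mm before, the journal tip is still 10 mm outside the hood.
- hood_mouth (a point): Centre of the open mouth of the grey sheet-metal hood, on the vees' axis, fixture x = +105 mm. The hood is 56 mm wide outside, 44 mm inside; roof 76 to 81 mm above the table; it reaches to fixture x = +235 mm and is closed at the back.
- plunger (a joint): Travel of the 16 mm round plunger hidden in the hood on the vees' axis, m: 0 untouched, 0.005 home and firm. Moves along fixture x. Its spring (under 1 N) is weaker than the shaft's friction in the vees (about 1 to 4 N), so the shaft stays where left. Its untouched face lies 10 to 40 mm inside the hood's mouth, a different depth each time.
- head_slide (a joint): How far the measuring head that carries the plunger has been shoved back along fixture x, m: 0 at the start. It is clamped by friction only and gives way at a push of about 16 N; it does not come back. More than 0.005 spoils the setting.
- gauge_case: Bystander: closed wooden gauge case, 75 x 110 x 35 mm, loose on the table; origin at the centre of its underside.
- wipe_jar: Bystander: amber glass jar with a black cap, 56 mm in diameter and 60 mm high, loose; origin at the centre of its underside.
- loupe: Bystander: black loupe, 44 mm in diameter and 40 mm high, loose; origin at the centre of its underside.
There are look-alikes about, which are no part of the job. Several things have the shape of the shaft; the one meant has the colours described above.

How it is judged (in metres and radians):
On the way, in this order (a step that is already met when the one before it is completed fails the run):
1. the shaft lies flat in both vee rests, thin end towards the hood (angle between the x axis of shaft and the x axis of fixture, either way round below 0.06 rad and y of shaft in the frame of fixture between -0.004 and 0.004 m and z of shaft in the frame of fixture between 0.05 and 0.059 m and x of shaft_tip in the frame of fixture above 0.07 m), for 0.2 s.
2. the shaft has pressed the hidden plunger home (value of joint plunger above 0.003 m), for 0.2 s.
At the end, for the whole second after the job is handed in: The shaft lies at rest in both vee rests (axis within 4 mm sideways, about 4 mm in height and 0.06 rad of the vees' axis), thin end in the hood, holding the plunger pressed by more than 3 of its 5 mm, with the measuring head shoved back less than 5 mm (all of step 1 and value of joint plunger above 0.003 m and value of joint head_slide below 0.005 m and linear speed of shaft below 0.01 m/s); the robot touches nothing.
It fails at once if the measuring head is shoved back by 5 mm or more (value of joint head_slide above 0.005 m).
It fails at once if the gauge case, the jar or the loupe is moved more than 20 mm (distance of any of gauge_case, wipe_jar, loupe from where it was at the start of the episode above 0.02 m).
It also fails if it takes over 58 s, if anything falls off the work surface, if the arm or the gripper's body presses on something with over 40 N, if the wrist force passes 120 N, or if a joint passes its speed limit or range.

## Working session

There is one attempt and no reset: what is moved stays moved. The work goes in short steps, Python scripts to look and compute and a tool call to move; the robot and the scene stay as the last step left them, time stands still between calls to the robot, and variables do not carry over. Pictures are saved under pics/ and viewed, at most 10 in all, crops included, and the job is handed in when it is done.

Besides the shell and the picture viewer there is one more tool, called after "Emit:" by a JSON object that holds its "api" and its "payload", one argument or row to a line. servo_tool: Moves the arm, as the interface text tells. Its arguments: {"type":"object","properties":{"deltas":{"type":"string"},"newtons":{"type":"number"}},"required":["deltas"]}

```bash
ls; mkdir -p pics
cat > h.py <<'E'
import numpy as np,cv2
from rig import env
def world(p,uv,z=None):
    K=np.array(p["camera_matrix"]);D=np.array(p["D"]);T=np.linalg.inv(np.array(p["world_to_cam"]))
    uv=np.atleast_2d(np.array(uv,float))
    n=cv2.undistortPoints(uv.reshape(-1,1,2),K,D).reshape(-1,2)
    r=np.c_[n,np.ones(len(n))]
    if z is None:
        d=np.array([p["depth"][int(round(v)),int(round(u))] for u,v in uv]);c=r*d[:,None]
        return c@T[:3,:3].T+T[:3,3]
    w=r@T[:3,:3].T; o=T[:3,3]
    return o+w*((z-o[2])/w[:,2])[:,None]
def save(p,name,box=None,s=1):
    im=p["img"]
    if box: x0,y0,x1,y1=box; im=im[y0:y1,x0:x1]
    im=cv2.resize(im,None,fx=s,fy=s,interpolation=cv2.INTER_CUBIC)
    cv2.imwrite("pics/"+name,im[:,:,::-1])
E
python3 - <<'E'
from h import *
a=env.get_image("top");b=env.get_image("scene")
save(a,"top.png");save(b,"scene.png")
for n in ["shaft","cradle","fixture","gauge_case","wipe_jar","loupe"]:
    for d in env.spot_in(n,a)[:4]: print(n,np.round(d["bbox"]),round(d["conf"],2))
for n in ["shaft","shaft_tip","cradle","vee_mid","hood_mouth","fixture"]:
    for nm,p in(("t",a),("s",b)):
        for d in env.spot_point(n,p)[:4]: print(nm,n,np.round(d["uv"],1),round(d["conf"],2),world(p,d["uv"]).round(3))
s=env.observe();print(s["position"],s["tool_rot"],s["time_s"],env.grasp_offset,s["grip_width"])
E
```

```text
pics
shaft [364. 313.  71.  55.] 0.88
shaft [363. 160.  35.  77.] 0.8
shaft [337. 234.  87.  19.] 0.78
shaft [195. 137.  35.  78.] 0.69
cradle [341. 232.  59.  39.] 0.56
cradle [288. 156.  25.  25.] 0.32
fixture [150. 229. 170.  61.] 0.59
gauge_case [341. 232.  59.  36.] 0.72
gauge_case [259. 304.  50.  31.] 0.67
wipe_jar [290. 155.  26.  31.] 0.91
wipe_jar [151. 228. 170.  61.] 0.37
loupe [448. 171.  17.  17.] 0.83
t shaft [364.3 155. ] 0.94 [[ 0.725 -0.236  0.021]]
t shaft [192.5 140.5] 0.79 [[0.759 0.18  0.024]]
t shaft [343.  230.5] 0.6 [[ 0.537 -0.178  0.057]]
t shaft [371.2 310. ] 0.55 [[ 0.356 -0.244  0.028]]
s shaft [169.2 219.1] 0.83 [[ 0.743 -0.228  0.017]]
s shaft [282.3 148.6] 0.82 [[ 0.371 -0.234  0.024]]
s shaft [247.9 186.7] 0.72 [[ 0.545 -0.161  0.052]]
s shaft [270.4 345.9] 0.63 [[0.762 0.19  0.02 ]]
t shaft_tip [292.5 223. ] 0.85 [[ 0.555 -0.062  0.046]]
t shaft_tip [346.8 193. ] 0.82 [[ 0.632 -0.193  0.017]]
t shaft_tip [207.6  96.9] 0.78 [[0.879 0.15  0.002]]
t shaft_tip [327.6 336.5] 0.59 [[ 0.295 -0.143  0.019]]
s shaft_tip [273.9 214.7] 0.95 [[ 0.528 -0.081  0.003]]
s shaft_tip [216.4 203. ] 0.79 [[ 0.615 -0.209 -0.001]]
s shaft_tip [217.1 360.7] 0.72 [[0.865 0.146 0.018]]
s shaft_tip [328.5 159.4] 0.57 [[ 0.283 -0.138  0.001]]
t cradle [338.8 229.4] 0.61 [[ 0.539 -0.168  0.057]]
s cradle [248.2 195.6] 0.73 [[ 0.544 -0.165  0.014]]
t vee_mid [172.7 227.1] 0.94 [[0.549 0.224 0.011]]
s vee_mid [355.3 285.9] 0.87 [[0.524 0.2   0.012]]
t hood_mouth [287.9 225. ] 0.27 [[ 0.556 -0.052  0.002]]
s hood_mouth [386.2 324.8] 0.56 [[0.58  0.327 0.087]]
t fixture [180.9 230.3] 0.87 [[0.541 0.203 0.014]]
s fixture [349.8 296.5] 0.8 [[0.552 0.21  0.011]]
[0.15611506 0.52736219 0.23135142] [[-9.58873804e-01  2.83832743e-01  3.96654457e-05]
 [ 2.83832744e-01  9.58873805e-01  2.56519706e-05]
 [-3.07532876e-05  3.58553549e-05 -9.99999999e-01]] 1.0 0.0187 0.08516784503683372
```

View pics/top.png

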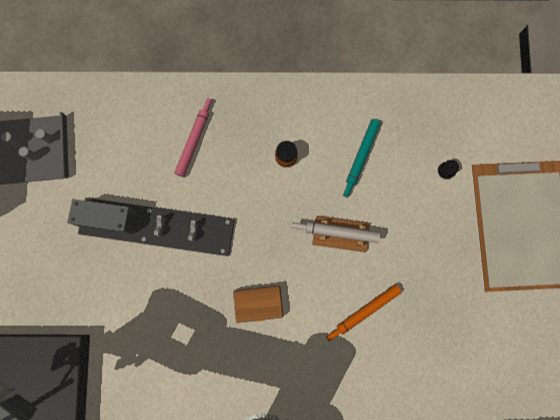

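View pics/scene.png

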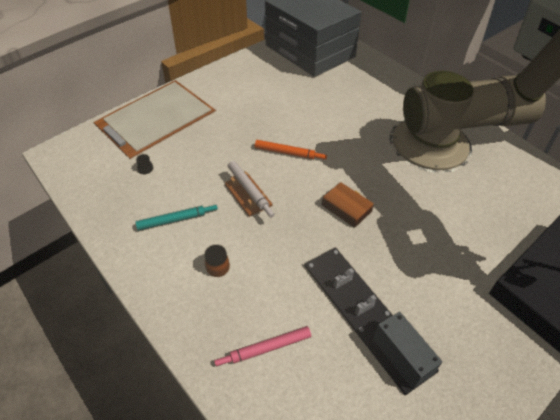

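Top picture: the look-alikes are the teal shaft at (363,157), pink at (195,137) and orange at (366,312). The bare aluminium one, at (340,231) in the cradle with its thin end to the left, is the one I want. The fixture is at (150,228) with the hood on the left, the case at (259,304), the jar at (287,154) and the loupe at (448,170).

```bash
cat > m.py <<'E'
from h import *
a=env.get_image("top")
c1=cv2.resize(a["img"][195:265,280:400],None,fx=5,fy=5,interpolation=2);c2=cv2.resize(a["img"][190:260,60:240],None,fx=600/180,fy=600/180,interpolation=2)
h=np.zeros((c1.shape[0]+c2.shape[0],600,3),np.uint8);h[:350]=c1;h[350:,:]=c2
cv2.imwrite("pics/crop.png",h[:,:,::-1])
vv,uu=np.mgrid[190:262,60:400]
P=world(a,np.c_[uu.ravel(),vv.ravel()]);U=np.c_[uu.ravel(),vv.ravel()]
im=a["img"][190:262,60:400].reshape(-1,3).astype(int)
r=U[:,0]>280
m=r&(P[:,2]>.046)&(P[:,2]<.07)
print("shaft n",m.sum(),P[m].mean(0),P[m,2].max())
def axis(Q):
    c=Q.mean(0);d=np.linalg.svd(Q-c)[2][0];d=d*np.sign(d[1]);t=(Q-c)@d;return c,d,t.min(),t.max()
c,d,lo,hi=axis(P[m][:,:2]);print("shaft axis",c,d,lo,hi,np.degrees(np.arctan2(d[1],d[0])))
for lab,lo,hi in(("hood",.072,.1),("rests",.03,.06),("base",.006,.02)):
    m=(U[:,0]<245)&(P[:,2]>lo)&(P[:,2]<hi)
    Q=P[m][:,:2].astype(np.float32)
    print(lab,m.sum(),np.median(P[m],0),cv2.minAreaRect(Q))
m=(U[:,0]<245)&(P[:,2]>.03)&(P[:,2]<.06)
for u0,u1 in((145,175),(180,215)):
    k=m&(U[:,0]>u0)&(U[:,0]<u1);print("rest",k.sum(),P[k].mean(0),P[k].min(0),P[k].max(0))
E
python3 m.py
```

```text
shaft n 792 [ 0.53470319 -0.17017562  0.0522641 ] 0.05994215070189313
shaft axis [ 0.53470319 -0.17017562] [0.13888981 0.99030784] -0.09223764044936276 0.11230856926557042 82.01639032778085
hood 1428 [0.56725602 0.38008525 0.08068022] ((0.5674486756324768, 0.3806392550468445), (0.1319310963153839, 0.05697590857744217), 82.0596694946289)
rests 297 [0.54232065 0.24969467 0.04467863] ((0.5569901466369629, 0.3060898780822754), (0.27962884306907654, 0.055459074676036835), 83.70271301269531)
base 4180 [0.54031498 0.22348739 0.01171471] ((0.5543990135192871, 0.27375462651252747), (0.16820752620697021, 0.4373740255832672), 1.8139448165893555)
rest 116 [0.54876961 0.25110834 0.04280778] [0.52549291 0.24350363 0.03034163] [0.5711425  0.25939392 0.05206947]
rest 104 [0.53724844 0.17236332 0.04284035] [0.51487243 0.1652158  0.03068757] [0.55905342 0.18118252 0.05319272]
```

View pics/crop.png

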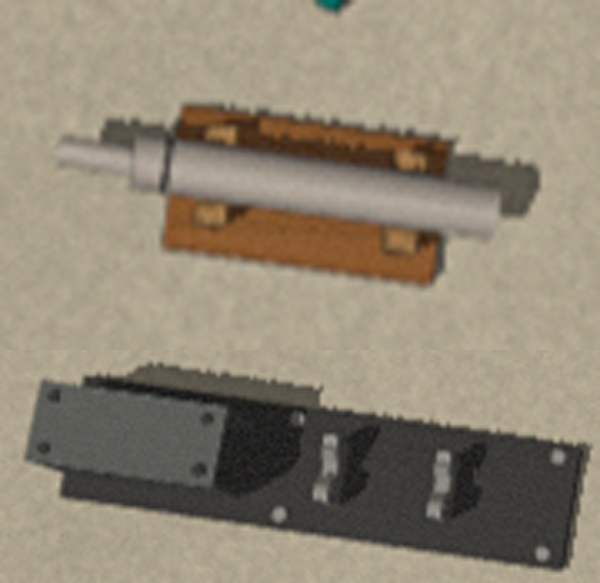

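The crop shows the aluminium shaft with its dark ring near the journal, which points left towards the hood, so the choice is confirmed. Shaft and fixture headings are both about 82°. First I turn the tool, then travel above the cradle.

Emit:
{"api": "servo_tool", "payload": {
  "deltas": "1 0 0 0 0 0 0.125;1 0 0 0 0 0 0.125;1 0 0 0 0 0 0.125;1 0 0 0 0 0 0.125;1 0 0 0 0 0 0.125;1 0 0 0 0 0 0.125;1 0 0 0 0 0 0.125;1 0 0 0 0 0 0.125"
}}

```text
time_s: 1.72
position: [0.1561, 0.5274, 0.2313]
tool_rot: [[-0.273, 0.962, -0.0], [0.962, 0.273, -0.0], [-0.0, -0.0, -1.0]]
ft_force: [-0.3, -0.5, 0.3]
grip_width: 0.0851
gripper_force: 0.0
```

Emit:
{"api": "servo_tool", "payload": {
  "deltas": "1 0 0 0 0 0 0.125;1 0 0 0 0 0 0.125;1 0 0 0 0 0 0.125;1 0 0 0 0 0 0.047;1 -32 23.5 0 0 0 0;1 -32 23.5 0 0 0 0;1 -32 23.5 0 0 0 0;1 -32 23.5 0 0 0 0"
}}

```text
time_s: 2.38
position: [0.2317, 0.3861, 0.2313]
tool_rot: [[0.138, 0.99, 0.0], [0.99, -0.138, 0.0], [0.0, 0.0, -1.0]]
ft_force: [1.0, 0.3, 0.6]
grip_width: 0.0857
gripper_force: 0.0
```

Emit:
{"api": "servo_tool", "payload": {
  "deltas": "1 -32 23.5 0 0 0 0;1 -32 23.5 0 0 0 0;1 -32 23.5 0 0 0 0;1 -32 23.5 0 0 0 0;1 -32 23.5 0 0 0 0;1 -32 23.5 0 0 0 0;1 -32 23.5 0 0 0 0;1 -32 23.5 0 0 0 0"
}}

```text
time_s: 3.05
position: [0.3827, 0.1061, 0.2316]
tool_rot: [[0.139, 0.99, 0.001], [0.99, -0.139, 0.0], [0.0, 0.001, -1.0]]
ft_force: [1.5, 0.4, -0.1]
grip_width: 0.0855
gripper_force: 0.0
```

Emit:
{"api": "servo_tool", "payload": {
  "deltas": "1 -32 23.5 0 0 0 0;1 -32 23.5 0 0 0 0;1 -32 23.5 0 0 0 0;1 -32 23.5 0 0 0 0;1 -32 23.5 0 0 0 0;1 -32 23.5 0 0 0 0;1 -32 23.5 0 0 0 0;1 0 0 0 0 0 0"
}}

```text
time_s: 3.72
position: [0.5163, -0.1423, 0.2304]
tool_rot: [[0.143, 0.99, 0.001], [0.99, -0.143, -0.002], [-0.001, 0.001, -1.0]]
ft_force: [-1.1, -0.3, -0.6]
grip_width: 0.0853
gripper_force: 0.0
```

```bash
cat > w.py <<'E'
from h import *
a=env.get_image("wrist");save(a,"w1.png")
s=env.observe();print(s["position"])
vv,uu=np.mgrid[0:420:2,0:560:2];U=np.c_[uu.ravel(),vv.ravel()];P=world(a,U)
ok=a["depth"][U[:,1],U[:,0]]>0
p0=np.array([.535,-.17]);m=ok&(P[:,2]>.045)&(P[:,2]<.065)&(np.linalg.norm(P[:,:2]-p0,axis=1)<.16)&(U[:,1]>0)
Q=P[m];c=Q[:,:2].mean(0);d=np.linalg.svd(Q[:,:2]-c,full_matrices=False)[2][0];d*=np.sign(d[1]);t=(Q[:,:2]-c)@d
print(m.sum(),c,d,t.min(),t.max(),np.percentile(Q[:,2],[50,95,99.5]))
o=c+d*((t.min()+t.max())/2-.0175);print("origin",o)
n=np.array([d[1],-d[0]]);k=(t>-.06)&(t<.06);e=(Q[k][:,:2]-c)@n;print("across",e.min(),e.max())
for n_ in["shaft","shaft_tip"]:
    for x in env.spot_point(n_,a)[:2]:print(n_,x["uv"],x["conf"],world(a,x["uv"],.042))
E
python3 w.py
```

```text
[ 0.51494736 -0.13943897  0.23046556]
1041 [ 0.53786529 -0.1594589 ] [0.13682126 0.99059575] -0.10255977393148484 0.10104523867029643 [0.0520098  0.05451636 0.05536939]
origin [ 0.53536731 -0.17754447]
across -0.011129235477183589 0.012489614563432252
shaft [483.2, 227.4] 0.83 [[ 0.72043032 -0.21953443  0.042     ]]
shaft [164.0, 272.5] 0.77 [[ 0.3708928  -0.22281638  0.042     ]]
shaft_tip [308.2, 92.7] 0.92 [[ 0.5523212  -0.05814755  0.042     ]]
shaft_tip [383.9, 202.7] 0.76 [[ 0.6173752  -0.17705057  0.042     ]]
```

View pics/w1.png

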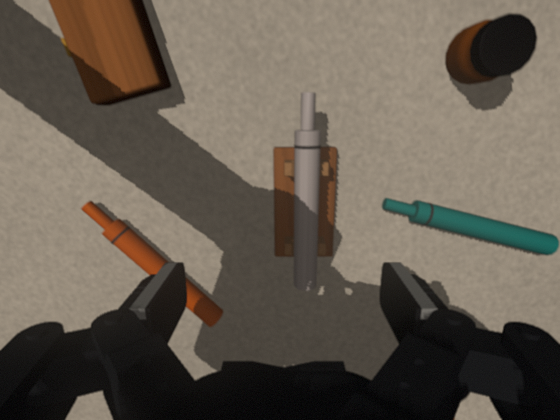

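The wrist view shows the shaft at (307,215), thin end up, lying between the fingers' planes. The position agrees with the top view, so I descend.

Emit:
{"api": "servo_tool", "payload": {
  "deltas": "1 -14.5 12.5 10 0 0 0;1 -14.5 12.5 20 0 0 0;1 0 0 30 0 0 0;1 0 0 30 0 0 0;1 0 0 30 0 0 0;1 0 0 20 0 0 0;1 0 0 0 0 0 0;1 0 0 0 0 0 0"
}}

```text
time_s: 4.53
position: [0.5346, -0.1677, 0.0917]
tool_rot: [[0.137, 0.991, -0.001], [0.991, -0.137, 0.001], [0.0, -0.001, -1.0]]
ft_force: [-0.6, 0.4, -0.2]
grip_width: 0.0855
gripper_force: 0.0
```

Emit:
{"api": "servo_tool", "payload": {
  "deltas": "1 -3.5 1.8 15 0 0 0;1 0 0 20 0 0 0;1 0 0 20 0 0 0;1 0 0 13.5 0 0 0;1 0 0 0 0 0 0;1 0 0 0 0 0 0"
}}

```text
time_s: 5.03
position: [0.5368, -0.1725, 0.0244]
tool_rot: [[0.138, 0.99, 0.002], [0.99, -0.138, -0.001], [-0.001, 0.002, -1.0]]
ft_force: [0.2, 0.2, 0.1]
grip_width: 0.0854
gripper_force: 0.0
```

Emit:
{"api": "servo_tool", "payload": {
  "deltas": "0 0 0 0 0 0 0;0 0 0 0 0 0 0;0 0 0 0 0 0 0;0 0 0 0 0 0 0;0 0 0 0 0 0 0;0 0 0 0 0 0 0;0 0 0 0 0 0 0;0 0 0 0 0 0 0",
  "newtons": 40
}}

```text
time_s: 5.7
position: [0.5372, -0.1729, 0.0236]
tool_rot: [[0.139, 0.99, 0.003], [0.99, -0.139, -0.001], [-0.001, 0.003, -1.0]]
ft_force: [4.6, 1.4, 4.9]
grip_width: 0.0248
gripper_force: 39.7
```

Gripped, so lift.

Emit:
{"api": "servo_tool", "payload": {
  "deltas": "0 0 0 -10 0 0 0;0 0 0 -20 0 0 0;0 0 0 -25 0 0 0;0 0 0 -25 0 0 0;0 0 0 -20 0 0 0;0 0 0 0 0 0 0;0 0 0 0 0 0 0"
}}

```text
time_s: 6.28
position: [0.5355, -0.1723, 0.1227]
tool_rot: [[0.139, 0.99, -0.001], [0.99, -0.139, 0.0], [0.0, -0.001, -1.0]]
ft_force: [-0.5, -0.3, -3.7]
grip_width: 0.025
gripper_force: 39.9
```

```bash
cat > g.py <<'E'
from h import *
import sys
a=env.get_image("wrist");save(a,sys.argv[1])
s=env.observe();p=np.array(s["position"]);R=np.array(s["tool_rot"]);print(p,s["ft_force"],s["grip_width"])
vv,uu=np.mgrid[0:420,0:560];U=np.c_[uu.ravel(),vv.ravel()];P=world(a,U)
ok=a["depth"][U[:,1],U[:,0]]>0
L=(P-p)@R
m=ok&(abs(L[:,1])<.016)&(L[:,0]>.02)&(L[:,0]<.18)&(L[:,2]>-.045)&(L[:,2]<.02)
Q=L[m];print(m.sum(),"tip x",Q[:,0].max())
j=Q[(Q[:,0]>Q[:,0].max()-.03)];b=Q[(Q[:,0]<Q[:,0].max()-.05)]
for n,q in(("j",j),("b",b)):
    x=q[:,0];mid=[];
    for lo in np.arange(x.min(),x.max(),.01):
        k=q[(x>=lo)&(x<lo+.01)]
        if len(k)>15: mid.append((lo+.005,(k[:,1].min()+k[:,1].max())/2,np.percentile(k[:,2],3)))
    print(n,np.round(mid,4).tolist())
for x in env.spot_point("shaft_tip",a)[:3]:print("tip",x["uv"],x["conf"],((world(a,x["uv"])-p)@R))
E
python3 g.py w2.png
```

```text
[ 0.53506398 -0.1721014   0.12163333] [-1.05799125 -0.57529022 -3.64192231] 0.0249110047216398
14792 tip x 0.10714471565334069
j [[0.0821, -0.0002, -0.0317], [0.0921, -0.0002, -0.0263], [0.1021, -0.0004, -0.0263]]
b [[0.025, -0.0003, -0.0319], [0.035, -0.0003, -0.032], [0.045, -0.0002, -0.032], [0.055, -0.0004, -0.0319]]
tip [395.4, 207.2] 0.56 [[-0.00559422  0.09443161  0.12132098]]
```

View pics/w2.png

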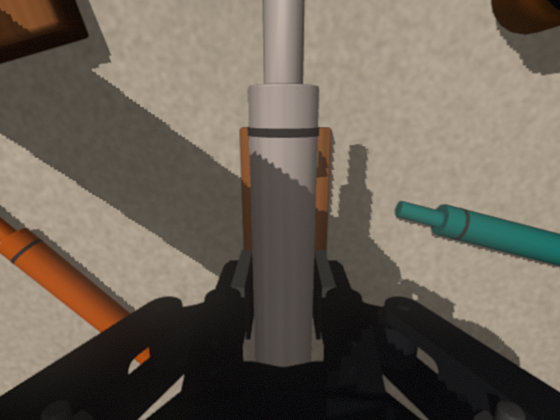

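The shaft is held level and centred: its axis is 19 mm above the TCP and its origin about 5–6 mm behind it. Next I carry it towards the fixture.

Emit:
{"api": "servo_tool", "payload": {
  "deltas": "0 20 -3 -10 0 0 0;0 35 -5 -10 0 0 0;0 40 -5 -10 0 0 0;0 40 -5 0 0 0 0;0 40 -5 0 0 0 0;0 40 -5 0 0 0 0;0 40 -5 0 0 0 0;0 30 -4 0 0 0 0"
}}

```text
time_s: 7.05
position: [0.5376, 0.1177, 0.1511]
tool_rot: [[0.137, 0.991, -0.004], [0.991, -0.137, 0.0], [-0.0, -0.004, -1.0]]
ft_force: [0.1, -0.5, -2.5]
grip_width: 0.0246
gripper_force: 39.8
```

Emit:
{"api": "servo_tool", "payload": {
  "deltas": "0 15 -2 0 0 0 0;0 0 0 0 0 0 0;0 0 0 0 0 0 0;0 0 0 0 0 0 0"
}}

```text
time_s: 7.38
position: [0.5387, 0.1292, 0.1517]
tool_rot: [[0.139, 0.99, -0.002], [0.99, -0.139, -0.0], [-0.001, -0.002, -1.0]]
ft_force: [1.0, -0.9, -3.5]
grip_width: 0.0244
gripper_force: 39.8
```

```bash
cat > f.py <<'E'
from h import *
import sys
s=env.observe();print(s["position"],np.round(s["tool_rot"],4).tolist(),s["ft_force"])
for nm in("wrist","top"):
    a=env.get_image(nm)
    if nm=="wrist": save(a,"w3.png")
    vv,uu=np.mgrid[0:420,0:560];U=np.c_[uu.ravel(),vv.ravel()];P=world(a,U)
    ok=(a["depth"].ravel()>0)&(P[:,0]>.45)&(P[:,0]<.65)&(P[:,1]>.05)&(P[:,1]<.5)
    for lab,lo,hi in(("rest",.040,.054),("hood",.076,.086)):
        m=ok&(P[:,2]>lo)&(P[:,2]<hi)
        msk=m.reshape(420,560).astype(np.uint8)
        n,lb,st,ce=cv2.connectedComponentsWithStats(msk,connectivity=8)
        for i in range(1,n):
            if st[i,4]>25:
                Q=P[(lb==i).ravel()];r=cv2.minAreaRect(Q[:,:2].astype(np.float32));print(nm,lab,st[i,4],Q.mean(0).round(4),np.round(r[0],4),np.round(r[1],4),round(r[2],1))
E
python3 f.py
```

```text
[0.53867917 0.12916189 0.15174693] [[0.1391, 0.9903, -0.0023], [0.9903, -0.1391, -0.0004], [-0.0008, -0.0022, -1.0]] [ 1.00125463 -0.87123351 -3.46773139]
wrist rest 378 [0.5345 0.2544 0.0468] [0.5344 0.2551] [0.0106 0.0136] 81.2
wrist rest 107 [0.5708 0.2492 0.0469] [0.5708 0.2495] [0.0098 0.0036] 83.0
wrist rest 49 [0.5175 0.1773 0.0469] [0.5172 0.177 ] [0.0097 0.0025] 80.4
top hood 1373 [0.567  0.3796 0.0809] [0.5676 0.3807] [0.1328 0.0567] 82.0
```

View pics/w3.png

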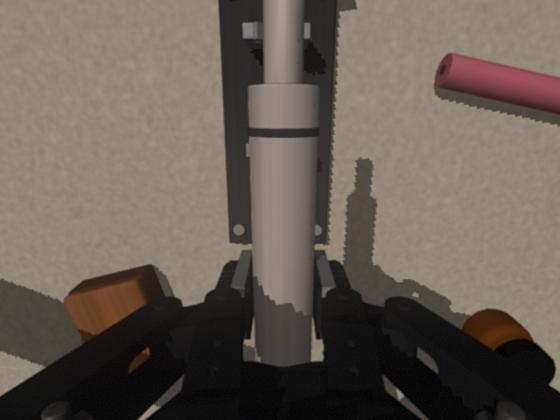

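The wrist view shows the fixture's rests at (275,30) and (250,150), in line with the shaft. The vee middle comes out at about (0.5444, 0.213). I go over it and descend.

Emit:
{"api": "servo_tool", "payload": {
  "deltas": "0 20 -2 0 0 0 0;0 26 -2 0 0 0 0;0 20 -1.7 0 0 0 0;0 0 0 10 0 0 0;0 0 0 20 0 0 0;0 0 0 25 0 0 0;0 0 0 20 0 0 0;0 0 0 0 0 0 0"
}}

```text
time_s: 8.15
position: [0.5405, 0.1945, 0.0737]
tool_rot: [[0.14, 0.99, -0.008], [0.99, -0.14, -0.001], [-0.002, -0.008, -1.0]]
ft_force: [-0.7, 0.4, -3.8]
grip_width: 0.0248
gripper_force: 39.7
```

Emit:
{"api": "servo_tool", "payload": {
  "deltas": "0 0 0 0 0 0 0;0 0 0 0 0 0 0;0 0 0 0 0 0 0"
}}

```text
time_s: 8.4
position: [0.5434, 0.1958, 0.0793]
tool_rot: [[0.139, 0.99, 0.003], [0.99, -0.139, 0.0], [0.001, 0.003, -1.0]]
ft_force: [-0.1, 1.4, -3.6]
grip_width: 0.0247
gripper_force: 39.7
```

```bash
python3 g.py w4.png; python3 f.py | grep -v hood
python3 - <<'E'
from h import *
b=env.get_image("scene");save(b,"s2.png",(270,200,450,400),3)
E
```

```text
[0.54326377 0.19592379 0.07920573] [ 0.00569428  0.52134016 -3.24719059] 0.02485972385453771
14781 tip x 0.10729358507506133
j [[0.0823, -0.0004, -0.0307], [0.0923, -0.0005, -0.0252], [0.1023, -0.0006, -0.0253]]
b [[0.025, -0.0007, -0.0309], [0.035, -0.0006, -0.031], [0.045, -0.0006, -0.031], [0.055, -0.0007, -0.031]]
[0.54309759 0.19603878 0.07903939] [[0.1387, 0.9903, 0.0022], [0.9903, -0.1387, 0.0003], [0.0006, 0.0021, -1.0]] [-0.30856396 -0.96303717 -2.79091223]
wrist rest 41 [0.535  0.3206 0.0425] [0.5348 0.3205] [0.0012 0.0061] 84.3
wrist rest 48 [0.5842 0.3135 0.0428] [0.5841 0.3135] [0.0013 0.0059] 74.0
wrist rest 186 [0.5302 0.256  0.0471] [0.5302 0.256 ] [0.0097 0.005 ] 81.6
wrist rest 184 [0.5705 0.2499 0.047 ] [0.5705 0.25  ] [0.0101 0.005 ] 83.7
```

View pics/s2.png

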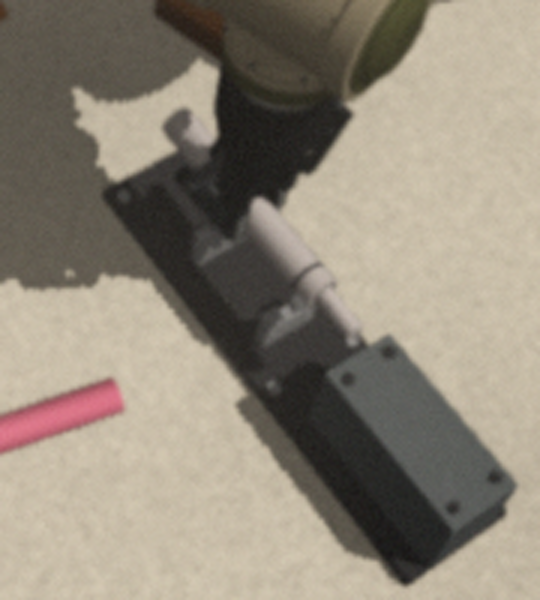

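The scene crop shows the shaft above both vees, its tip just short of the hood. The sideways error is under 1 mm. Lower it.

Emit:
{"api": "servo_tool", "payload": {
  "deltas": "0 0 0 12 0 0 0;0 0 0 12 0 0 0;0 0 0 8 0 0 0;0 0 0 4 0 0 0;0 0 0 2 0 0 0;0 0 0 0 0 0 0;0 0 0 0 0 0 0;0 0 0 0 0 0 0"
}}

```text
time_s: 9.32
position: [0.5429, 0.1962, 0.0404]
tool_rot: [[0.138, 0.99, 0.001], [0.99, -0.138, 0.0], [0.0, 0.001, -1.0]]
ft_force: [-0.0, 0.3, -2.8]
grip_width: 0.0246
gripper_force: 39.9
```

Emit:
{"api": "servo_tool", "payload": {
  "deltas": "0 0 0 1.5 0 0 0;0 0 0 1 0 0 0;0 0 0 1 0 0 0;0 0 0 0 0 0 0;0 0 0 0 0 0 0"
}}

```text
time_s: 9.73
position: [0.5429, 0.1961, 0.0366]
tool_rot: [[0.139, 0.99, 0.001], [0.99, -0.139, 0.0], [0.0, 0.001, -1.0]]
ft_force: [0.2, 0.1, 0.1]
grip_width: 0.0252
gripper_force: 40.3
```

Emit:
{"api": "servo_tool", "payload": {
  "deltas": "0 0 0 0.5 0 0 0;0 0 0 0 0 0 0;0.5 0 0 0 0 0 0;0.8 0 0 0 0 0 0;1 0 0 0 0 0 0;1 0 0 0 0 0 0;1 0 0 0 0 0 0;1 0 0 0 0 0 0"
}}

```text
time_s: 10.4
position: [0.5425, 0.1961, 0.0358]
tool_rot: [[0.139, 0.99, -0.0], [0.99, -0.139, -0.0], [-0.0, -0.0, -1.0]]
ft_force: [1.0, 0.4, 0.0]
grip_width: 0.0851
gripper_force: 0.0
```

Emit:
{"api": "servo_tool", "payload": {
  "deltas": "1 0 0 0 0 0 0;1 0 0 0 0 0 0;1 0 0 -20 0 0 0;1 0 0 -30 0 0 0;1 0 0 -30 0 0 0;1 0 0 -20 0 0 0;1 0 0 0 0 0 0;1 0 0 0 0 0 0"
}}

```text
time_s: 11.07
position: [0.5428, 0.1962, 0.1366]
tool_rot: [[0.138, 0.99, 0.002], [0.99, -0.138, 0.0], [0.001, 0.002, -1.0]]
ft_force: [-0.3, -0.0, -0.4]
grip_width: 0.0857
gripper_force: 0.0
```

```bash
cat > g2.py <<'E'
from h import *
a=env.get_image("wrist");save(a,"w5.png")
s=env.observe();print(s["time_s"],s["position"],s["ft_force"],s["grip_width"])
vv,uu=np.mgrid[0:420,0:560];U=np.c_[uu.ravel(),vv.ravel()];P=world(a,U)
d=np.array([.142,.9899]);n=np.array([.9899,-.142]);v=np.array([.5444,.213])
F=np.c_[(P[:,:2]-v)@d,(P[:,:2]-v)@n,P[:,2]]
ok=(a["depth"].ravel()>0)&(abs(F[:,1])<.018)&(F[:,2]>.052)&(F[:,2]<.072)
Q=F[ok];print(ok.sum(),"fx range",Q[:,0].min(),Q[:,0].max())
for lo in np.arange(-.12,.12,.02):
    k=Q[(Q[:,0]>=lo)&(Q[:,0]<lo+.02)]
    if len(k)>20:print(round(lo+.01,3),round((k[:,1].min()+k[:,1].max())/2,4),round(np.ptp(k[:,1]),4),round(np.percentile(k[:,2],97),4))
E
python3 g2.py
```

```text
11.1167 [0.5422252  0.19608828 0.13539179] [-0.17989714 -0.24894359 -0.75824025] 0.08550971076594939
9684 fx range -0.10642735087412687 0.09843456727137338
-0.11 0.0001 0.0253 0.0676
-0.09 0.0 0.025 0.0676
-0.07 0.0004 0.0251 0.0677
-0.05 -0.0001 0.0255 0.0676
-0.03 0.0001 0.0256 0.0677
-0.01 0.0001 0.0249 0.0677
0.01 0.0001 0.0257 0.0677
0.03 0.0001 0.0258 0.0676
0.05 -0.0 0.026 0.0677
0.07 0.0001 0.0242 0.0671
0.09 0.0001 0.0139 0.062
```

View pics/w5.png

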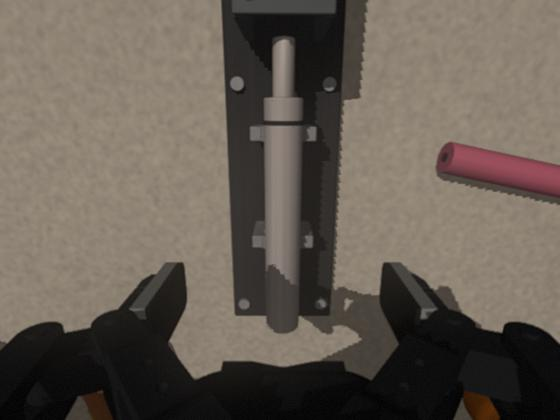

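The shaft lies straight in both vees, tip at fixture x of about +98 mm and thick end at −106 mm. Next I shut the fingers and go behind the thick end, so I can push along the axis.

Emit:
{"api": "servo_tool", "payload": {
  "deltas": "0 -30 0 0 0 0 0;0 -40 0 0 0 0 0;0 -40 0 0 0 0 0;0 -20 0 0 0 0 0;0 0 0 10 0 0 0;0 0 0 25 0 0 0;0 0 0 25 0 0 0;0 0 0 20 0 0 0",
  "newtons": 40
}}

```text
time_s: 11.78
position: [0.5232, 0.0672, 0.0531]
tool_rot: [[0.139, 0.99, -0.004], [0.99, -0.139, 0.0], [-0.0, -0.004, -1.0]]
ft_force: [0.3, 0.1, 0.2]
grip_width: -0.0002
gripper_force: 0.0
```

Emit:
{"api": "servo_tool", "payload": {
  "deltas": "0 0 0 13 0 0 0;0 0 0 0 0 0 0;0 0 0 0 0 0 0;0 0 0 0 0 0 0"
}}

```text
time_s: 12.12
position: [0.5247, 0.0674, 0.0431]
tool_rot: [[0.139, 0.99, 0.0], [0.99, -0.139, -0.0], [-0.0, 0.0, -1.0]]
ft_force: [-0.3, -0.3, 0.3]
grip_width: -0.0002
gripper_force: 0.0
```

Emit:
{"api": "servo_tool", "payload": {
  "deltas": "0 8 -1 0 0 0 0;0 8 0 0 0 0 0;0 6 0 0 0 0 0;0 3 0 0 0 0 0;0 0 0 0 0 0 0;0 0 0 0 0 0 0;0 0 0 0 0 0 0"
}}

```text
time_s: 12.7
position: [0.527, 0.0922, 0.0429]
tool_rot: [[0.138, 0.99, 0.0], [0.99, -0.138, -0.0], [-0.0, 0.0, -1.0]]
ft_force: [-0.3, 0.0, -0.1]
grip_width: -0.0002
gripper_force: 0.0
```

Emit:
{"api": "servo_tool", "payload": {
  "deltas": "0 2 0 0 0 0 0;0 2 0 0 0 0 0;0 2 0 0 0 0 0;0 2 0 0 0 0 0;0 2 0 0 0 0 0;0 0 0 0 0 0 0"
}}

```text
time_s: 13.2
position: [0.5284, 0.1024, 0.0428]
tool_rot: [[0.138, 0.99, 0.0], [0.99, -0.138, -0.0], [-0.0, 0.0, -1.0]]
ft_force: [1.2, 0.0, -0.9]
grip_width: -0.0
gripper_force: 0.4
```

Emit:
{"api": "servo_tool", "payload": {
  "deltas": "0 1.5 0 0 0 0 0;0 1.5 0 0 0 0 0;0 1.5 0 0 0 0 0;0 1.5 0 0 0 0 0"
}}

```text
time_s: 13.53
position: [0.5293, 0.1082, 0.0428]
tool_rot: [[0.139, 0.99, 0.0], [0.99, -0.139, -0.0], [-0.0, 0.0, -1.0]]
ft_force: [0.3, -4.1, 0.5]
grip_width: -0.0
gripper_force: 1.3
```

```bash
cat > e.py <<'E'
from h import *
d=np.array([.142,.9899]);n=np.array([.9899,-.142]);v=np.array([.5444,.213])
s=env.observe();q=np.array(s["position"])[:2]-v;print(s["time_s"],"tcp f",q@d,q@n,"F",np.array(s["ft_force"])[:2]@d,s["ft_force"])
for nm in("wrist","scene"):
    a=env.get_image(nm)
    vv,uu=np.mgrid[0:420,0:560];P=world(a,np.c_[uu.ravel(),vv.ravel()])
    F=np.c_[(P[:,:2]-v)@d,(P[:,:2]-v)@n,P[:,2]]
    # shoulder: highest body points (z>.064) near axis
    k=(a["depth"].ravel()>0)&(abs(F[:,1])<.006)&(F[:,2]>.0645)&(F[:,2]<.071)&(F[:,0]<.13)
    if k.sum()>20: print(nm,k.sum(),"body fx",np.percentile(F[k,0],[0.5,99.5]))
E
python3 e.py
```

```text
13.5333 tcp f -0.10587776491835461 -7.380310052302122e-05 F -4.051833625219775 [ 0.25320152 -4.12949615  0.49413094]
wrist 9148 body fx [-0.09459647 -0.00052245]
scene 342 body fx [-1.22309649  0.08239873]
```

The fingers are pushing the shaft with about 4 N of friction, and the tip is at fixture x of about 110 mm. From here I go in small steps.

Emit:
{"api": "servo_tool", "payload": {
  "deltas": "0 1 0 0 0 0 0;0 1 0 0 0 0 0;0 1 0 0 0 0 0"
}}

```text
time_s: 13.88
position: [0.5297, 0.1111, 0.0428]
tool_rot: [[0.139, 0.99, 0.0], [0.99, -0.139, -0.0], [-0.0, 0.0, -1.0]]
ft_force: [0.2, -3.2, 0.3]
grip_width: -0.0001
gripper_force: 1.4
```

Emit:
{"api": "servo_tool", "payload": {
  "deltas": "0 1 0 0 0 0 0;0 1 0 0 0 0 0"
}}

```text
time_s: 14.05
position: [0.53, 0.1131, 0.0428]
tool_rot: [[0.139, 0.99, 0.0], [0.99, -0.139, -0.0], [-0.0, 0.0, -1.0]]
ft_force: [1.2, -3.2, -0.0]
grip_width: 0.0004
gripper_force: 1.4
```

Emit:
{"api": "servo_tool", "payload": {
  "deltas": "0 1 0 0 0 0 0;0 1 0 0 0 0 0;0 1 0 0 0 0 0"
}}

```text
time_s: 14.3
position: [0.5304, 0.1161, 0.0428]
tool_rot: [[0.139, 0.99, 0.0], [0.99, -0.139, -0.0], [-0.0, 0.0, -1.0]]
ft_force: [0.8, -2.9, 0.4]
grip_width: 0.0002
gripper_force: 1.4
```

Emit:
{"api": "servo_tool", "payload": {
  "deltas": "0 1 0 0 0 0 0;0 1 0 0 0 0 0;0 1 0 0 0 0 0"
}}

```text
time_s: 14.55
position: [0.5308, 0.1191, 0.0429]
tool_rot: [[0.139, 0.99, 0.0], [0.99, -0.139, -0.0], [-0.0, 0.0, -1.0]]
ft_force: [0.3, -2.8, 1.0]
grip_width: -0.0002
gripper_force: 1.5
```

Emit:
{"api": "servo_tool", "payload": {
  "deltas": "0 1 0 0 0 0 0;0 1 0 0 0 0 0;0 1 0 0 0 0 0"
}}

```text
time_s: 14.8
position: [0.5313, 0.1221, 0.0429]
tool_rot: [[0.139, 0.99, 0.0], [0.99, -0.139, -0.0], [0.0, 0.0, -1.0]]
ft_force: [0.5, -3.0, 1.0]
grip_width: 0.0002
gripper_force: 1.5
```

Emit:
{"api": "servo_tool", "payload": {
  "deltas": "0 1 0 0 0 0 0;0 1 0 0 0 0 0;0 1 0 0 0 0 0"
}}

```text
time_s: 15.05
position: [0.5316, 0.125, 0.0428]
tool_rot: [[0.139, 0.99, 0.0], [0.99, -0.139, -0.0], [-0.0, 0.0, -1.0]]
ft_force: [0.9, -4.7, 0.9]
grip_width: 0.0
gripper_force: 1.6
```

Force is up slightly, perhaps the spring. I go finer.

Emit:
{"api": "servo_tool", "payload": {
  "deltas": "0 1 0 0 0 0 0"
}}

```text
time_s: 15.13
position: [0.5318, 0.126, 0.0428]
tool_rot: [[0.139, 0.99, 0.0], [0.99, -0.139, -0.0], [-0.0, 0.0, -1.0]]
ft_force: [1.0, -3.9, 0.1]
grip_width: 0.0001
gripper_force: 1.6
```

Emit:
{"api": "servo_tool", "payload": {
  "deltas": "0 1 0 0 0 0 0;0 0.5 0 0 0 0 0"
}}

```text
time_s: 15.3
position: [0.532, 0.1275, 0.0428]
tool_rot: [[0.138, 0.99, 0.0], [0.99, -0.138, -0.0], [-0.0, 0.0, -1.0]]
ft_force: [0.4, -3.3, 0.8]
grip_width: 0.0001
gripper_force: 1.7
```

Emit:
{"api": "servo_tool", "payload": {
  "deltas": "0 1 0 0 0 0 0;0 0.5 0 0 0 0 0"
}}

```text
time_s: 15.47
position: [0.5322, 0.129, 0.0429]
tool_rot: [[0.139, 0.99, 0.0], [0.99, -0.139, -0.0], [-0.0, 0.0, -1.0]]
ft_force: [1.5, -3.5, 0.8]
grip_width: 0.0001
gripper_force: 1.7
```

Emit:
{"api": "servo_tool", "payload": {
  "deltas": "0 1 0 0 0 0 0;0 1 0 0 0 0 0"
}}

```text
time_s: 15.63
position: [0.5324, 0.1309, 0.0429]
tool_rot: [[0.139, 0.99, 0.0], [0.99, -0.139, -0.0], [-0.0, 0.0, -1.0]]
ft_force: [1.2, -4.0, 1.8]
grip_width: 0.0
gripper_force: 1.8
```

Emit:
{"api": "servo_tool", "payload": {
  "deltas": "0 1 0 0 0 0 0;0 1 0 0 0 0 0"
}}

```text
time_s: 15.8
position: [0.5327, 0.1329, 0.0429]
tool_rot: [[0.139, 0.99, 0.0], [0.99, -0.139, -0.0], [-0.0, 0.0, -1.0]]
ft_force: [1.5, -3.2, 1.0]
grip_width: 0.0003
gripper_force: 2.0
```

Emit:
{"api": "servo_tool", "payload": {
  "deltas": "0 1 0 0 0 0 0;0 1 0 0 0 0 0"
}}

```text
time_s: 15.97
position: [0.533, 0.1349, 0.0429]
tool_rot: [[0.139, 0.99, 0.0], [0.99, -0.139, -0.0], [-0.0, 0.0, -1.0]]
ft_force: [1.7, -4.4, 0.9]
grip_width: 0.0
gripper_force: 2.1
```

Emit:
{"api": "servo_tool", "payload": {
  "deltas": "0 1 0 0 0 0 0;0 1 0 0 0 0 0"
}}

```text
time_s: 16.13
position: [0.5331, 0.1355, 0.0428]
tool_rot: [[0.138, 0.99, -0.001], [0.99, -0.138, -0.003], [-0.003, -0.0, -1.0]]
ft_force: [-0.5, -18.0, 3.4]
grip_width: 0.0001
gripper_force: 9.3
```

It's firm: the force jumped to 18 N and motion stopped. I back off at once.

Emit:
{"api": "servo_tool", "payload": {
  "deltas": "0 -4 0 0 0 0 0;0 -6 0 0 0 0 0;0 -10 0 0 0 0 0;0 -10 0 0 0 0 0;0 0 0 0 0 0 0;0 0 0 -20 0 0 0;0 0 0 -30 0 0 0;0 0 0 -30 0 0 0"
}}

```text
time_s: 16.8
position: [0.5285, 0.107, 0.1233]
tool_rot: [[0.139, 0.99, -0.002], [0.99, -0.139, 0.0], [0.0, -0.002, -1.0]]
ft_force: [1.0, -0.7, 0.2]
grip_width: -0.0003
gripper_force: 0.0
```

```bash
python3 e.py; python3 g2.py
```

```text
16.8 tcp f -0.10722545104707881 -0.0006875852393938061 F -0.5978285299588364 [ 0.97039072 -0.74312962  0.23896813]
wrist 3415 body fx [-0.06646782  0.02102243]
scene 360 body fx [-1.22465828  0.10052927]
16.95 [0.5299186  0.10711472 0.12470566] [ 0.41159016 -0.73806087 -0.85138055] -0.00047112229847570675
6885 fx range -0.06717249735143824 0.025158437531442868
-0.07 0.0002 0.0255 0.0675
-0.05 0.0002 0.0251 0.0676
-0.03 0.0 0.0258 0.0676
-0.01 0.0001 0.025 0.0677
0.01 0.0001 0.0257 0.0677
0.03 -0.0001 0.0245 0.0677
```

```bash
python3 -c "
from rig import env
print(env.close_job())"
```

```text
the job is handed in; nothing more can be done
None
```

I moved the shaft from its cradle into both vee rests and slid it, thin end first, into the hood until the plunger went firm, then handed the job in. The last push briefly peaked at about 18 N, above the head's roughly 16 N limit. The tool moved only about 0.6 mm in that step, so any shove of the head should be well under 5 mm, but I could not measure the head or plunger directly. After I backed off, the shaft had stayed put and the arm was clear; no verdict came back.

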